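# Switch the bench dust extraction from the bare spigot to the slot hood

### The job

The hull is about to be hand-sanded at the slot hood of the bench dust extraction. Pull out the slide gate under the wide slot hood until its plunger clicks into the half-open notch, the first of the two, and push the slide gate under the bare round spigot fully home, so that its port is shut. Let go of both gates and do not disturb the other things on the bench.

Things in the scene. Friction and masses are not known exactly. Their poses are not given: they have to be found in the camera images.
- plenum: Low sheet-metal extraction duct, 140 mm (x) by 500 mm (y) by 60 mm high, fixed on the table. Origin: centre of its underside. Two slide gates stand side by side on its top, about 240 mm apart; which is on the left varies.
- hood_gate: Frame of the gate under the slot hood, fixed. Origin: centre of its underside, on the plenum's top. Frame 113 mm (x) by 116 mm (y), 20 mm high, its front face 55 mm from the origin, a 50 mm port in its middle. On it the hood, a metal box 48 mm by 150 mm with a slit mouth, top 110 mm above the origin, mouth 34 mm in front of it. The plate pulls out along the frame's -x (towards the robot). z up.
- spigot_gate: Frame of the gate under the bare spigot (an open round pipe, 60 mm across, rim 75 mm above the origin), fixed. Otherwise the same as hood_gate: origin, axes, frame, port, plate.
- hood_knob (a point): Centre of the black grip bar of the hood's gate plate: 12 mm thick along the slide, 44 mm wide, 40 mm high, upright on the 4 mm steel plate. The plate's top is 20 mm below this point, 73 mm above the table; it is 92 mm wide and ends 15 mm beyond the bar's centre. With the plate home this point is 125 mm in front of the gate's origin, 70 mm from the frame. Moves with the plate; axes as the gate's.
- spigot_knob (a point): Centre of the like grip bar of the spigot's gate plate: same sizes, same place on its gate.
- hood_plate (a joint): How far the hood's plate is pulled out, m: 0 = home (shut, end stop), 0.082 = outer end stop. Starts 0 to 0.008. Slides with 1 to 2 N of friction. The half-open notch lies somewhere from 0.018 to 0.042, the fully open notch 0.030 farther: the plunger's bracket is clamped anywhere in its slot, 12 mm either way, and where is not reported. It must be felt.
- hood_pin (a joint): Spring plunger of the hood gate, m: below 0.001 = riding on the plate's index bar, about 0.005 = down in a notch (16 mm from crest to crest). It draws the plate in from within 4 mm of the notch's middle, with 2 to 4 N; driving the plate out of a notch takes 7 to 9 N. Its 12 mm steel head is 33 to 57 mm in front of the gate's origin and 40 mm to its left (+y), its top 59 mm above it.
- spigot_plate (a joint): How far the spigot's plate is pulled out, m. Same mechanism, friction and notches as the hood's, with a plunger place of its own. Starts 0.046 to 0.066 out. On the way home it rides through the half-open notch (7 to 9 N to leave it), maybe the fully open one too; home there is only the end stop at 0, no notch.
- hull: Part-built wooden model hull, keel up, about 335 mm (its x) by 86 mm by 66 mm high. Origin: centre of its underside. Leave alone.
- mug: White mug, 80 mm across, 95 mm high. Origin: centre of its underside. Leave alone.
- pliers: Long-nosed pliers, about 180 mm long, 12 mm high, lying flat. Origin: under the pivot. Leave alone.
- knife: Craft knife with a round metal handle, about 140 mm long, 13 mm high, lying flat along its x. Leave alone.
- glue_bottle: White glue bottle, 48 mm across, 125 mm high. Origin: centre of its underside. Leave alone.
- sanding_block: Cork sanding block, 80 mm by 38 mm by 27 mm, lying on the plenum between the gates. Origin: centre of its underside. Leave alone.
- strip_bundle: Tied bundle of timber strips, about 400 mm (its x) by 38 mm by 23 mm high. Leave alone.
- pin_jar: Glass jar of pins, 52 mm across, 55 mm high. Origin: centre of its underside. Leave alone.

How it is judged:
By the outcome, as a careful person would: the job done as asked, in the order asked, and still so for the second after the job is handed in, with the robot touching nothing.
It also fails if it takes over 61 s, if anything falls off the work surface, if the arm or the gripper's body presses on something with over 40 N, if the wrist force passes 120 N, or if a joint passes its speed limit or range.

### The arm

A 6-joint arm with a two-finger parallel gripper is mounted at the origin on the work surface. World frame = base frame: x ahead of the robot, y to its left, z up, the work surface at z = 0. Lengths are in mm, angles in rad, forces in N, time in s.
With the tool pointing down it reaches from about 350 to 875 mm from the base axis. Payload 15.5 kg.
Tool frame: the origin (TCP) lies on the mounting face of the last link; the fingertips stand 173 mm ahead of it and the grasp point (between the pads) lies 155 mm ahead of it; z points along the fingers, y is the direction in which the jaws open and shut (so a half turn about z gives the same grasp; the last joint's range is limited). The gripper opens to 85 mm and grips with 20 to 120 N. Pads are 22 mm wide; open, the fingers measure 114 mm over their backs; the gripper's body (76 mm by 85 mm) begins 54 mm behind the grasp point. The pads swing forward as they close: fully open they stand 13 mm farther back than shut.
Start: joints at [-1.401, 0.494, 1.345, -0, 1.302, -0.096], TCP at [164.177, -603.054, 404.677] pointing down, gripper open.
Joint ranges: [-2.91, 2.91], [-0.82, 2.16], [0.22, 2.67], [-1.22, 4.37], [0.12, 2.79], [-3.08, 3.08]. Speed limits (rad/s): [1.89, 1.89, 2.57, 3.01, 3.01, 3.01].

### API

Orientations are given as a unit quaternion [w, x, y, z].
In Python, from workcell import * gives the robot as it stands. The module is installed in compiled form; this text tells all that it offers.
- The arm moves only by the shell command python3 -m pendant 'ROWS' [FORCE]. ROWS is JSON, a list of rows, each a list of 5 numbers: the shift along the world's x, y, z in m, then the turn about the world's z in rad, then the closure in counts, from 0 (fully open) to 255 (shut). In form: [[x, y, z, spin, grip], ...]. A call has 1 to 5 rows; each row is the pose to reach, as a shift and turn from the pose measured when the call began; what a row does not reach only later rows make up. A row lasts 1/12 s, in which the tool goes at most 41.7 mm and 7.16 degrees, less where a joint would pass 70% of its speed; a pose out of reach is approached as far as the arm can. A call with a gripper value outside its range is refused whole. The fingers move at their own pace and stop on an object; FORCE is the grip in N (left out, the last holds). Time passes only in rows, so rows that repeat a pose let the fingers close. It gives the time, the measured TCP pose, the force and the opening at its end, in the units of the state.
- read_state(): the state, without advancing time (a new reading comes with each control period).
- grab_frame(name): name is "side" or "top"; returns a dict with "image" (400x640x3 uint8, blue, green, red), "vertical_fov" (degrees; the focal length in pixels is half the picture's height over the tangent of half this angle, whatever the lens; pixels are square), "cx", "cy" (the principal point, pixels), "dist" ([k1, k2, p1, p2, k3] as OpenCV has them; the pictures are not rectified), "R" (3x3) and "t" (3): a world point X has camera coordinates R X + t. Camera axes: x right, y down, z forward; pixel columns grow to the right and rows downward; lengths in mm; the calibration is good to about 2 mm. A picture is of the moment at which its call begins. There is no depth.
- sign_off(): hands the job in, once; it reports no verdict.
The state is a dict: "t": time; "joint_pos": joint angles; "dq": joint speeds; "effort": joint torques, N m; "ee_pos": TCP position; "orientation": TCP orientation; "wrist_force": force on the tool from outside, world axes, zero at the start; "wrist_torque": the same for the moment, N m; "finger_gap": opening from 0.0 (shut) to 1.0 (fully open).
Only numpy, scipy, OpenCV 4.12 (cv2) and the standard library are available. Lean on these libraries where they do the work, as an engineer would, in place of code of your own. Each camera call takes 0.05 s, during which the arm holds its last target.

## Working session

There is one attempt and no reset: what is moved stays moved. The work goes in short steps, Python scripts to look and compute and a shell command to move; the robot and the scene stay as the last step left them, time stands still between calls to the robot, and variables do not carry over. Pictures are saved under pics/ and viewed, and the job is handed in when it is done.

```bash
mkdir -p pics; python3 - <<'E'
from workcell import *
import cv2
s=read_state(); print(s)
for n in("side","top"):
    f=grab_frame(n); cv2.imwrite(f"pics/{n}0.png",f["image"]); print(n,f["vertical_fov"],f["cx"],f["cy"],f["dist"],f["R"],f["t"])
E
```

```text
{'t': 0.0, 'joint_pos': array([-1.40047902e+00,  4.94230391e-01,  1.34614732e+00, -9.46186692e-06,
        1.30253023e+00, -9.54989251e-02]), 'dq': array([ 2.27583859e-03, -1.34853254e-04, -2.00953960e-04,  6.76370839e-06,
       -6.28508682e-04,  2.56808833e-03]), 'effort': array([-2.71463192e-03, -8.82165027e+01, -3.83882618e+01, -5.09898236e-04,
        9.87706531e-03,  1.61945286e-05]), 'ee_pos': array([ 164.16179705, -602.89671856,  404.06528039]), 'orientation': array([-6.57012981e-04,  9.91180329e-01,  1.32518384e-01, -2.91538801e-05]), 'wrist_force': array([-0.38148691, -0.11620711, -0.06191486]), 'wrist_torque': array([-0.00836474,  0.01467779,  0.02817969]), 'finger_gap': 1.0002038506617388}
side 47.68026884002178 319.8467734928424 197.788336393463 [0.01955968 0.         0.         0.         0.        ] [[-0.83712408 -0.54700987 -0.00186467]
 [-0.2710498   0.41776087 -0.86718387]
 [ 0.47513712 -0.72543508 -0.4979846 ]] [406.90796661 210.33296451 996.51154992]
top 45.54127250177254 315.4540885908325 196.87950525750387 [-0.00840256  0.          0.          0.          0.        ] [[-0.0034583  -0.99997803  0.00565483]
 [-0.98954622  0.00260682 -0.14419252]
 [ 0.14417462 -0.00609437 -0.9895335 ]] [ -24.51333865  538.91012447 1340.90882602]
```

View pics/side0.png

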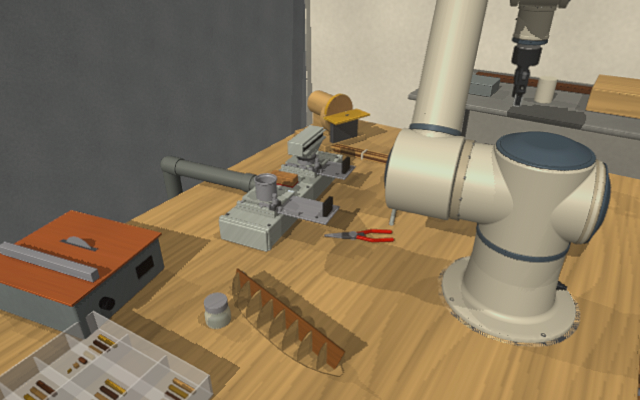

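View pics/top0.png

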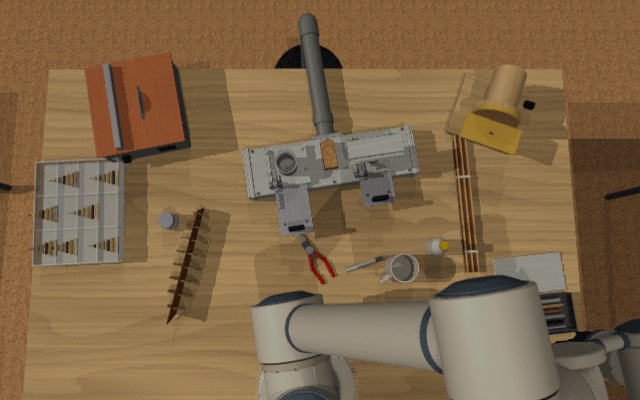

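The top view shows the spigot gate at left (about (290,165)), with its plate pulled out to row 235. The hood gate is at right (about (375,160)), nearly home. The assembly is yawed a few degrees. I'll zoom in.

```bash
python3 - <<'E'
import cv2
a=cv2.imread("pics/top0.png")[110:290,230:460]; cv2.imwrite("pics/topz.png",cv2.resize(a,None,fx=3.4,fy=3.3,interpolation=cv2.INTER_CUBIC))
a=cv2.imread("pics/side0.png")[115:255,210:410]; cv2.imwrite("pics/sidez.png",cv2.resize(a,None,fx=4,fy=4,interpolation=cv2.INTER_CUBIC))
E
```

```text
(no output)
```

View pics/topz.png

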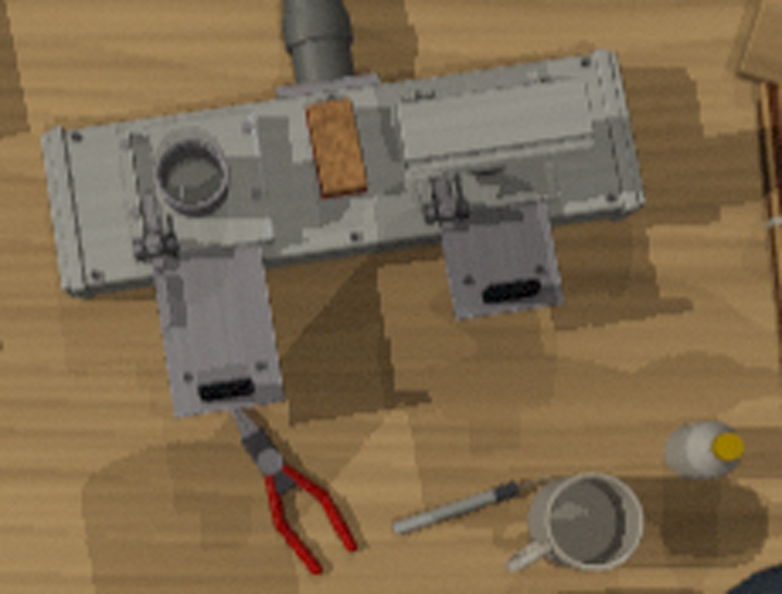

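View pics/sidez.png

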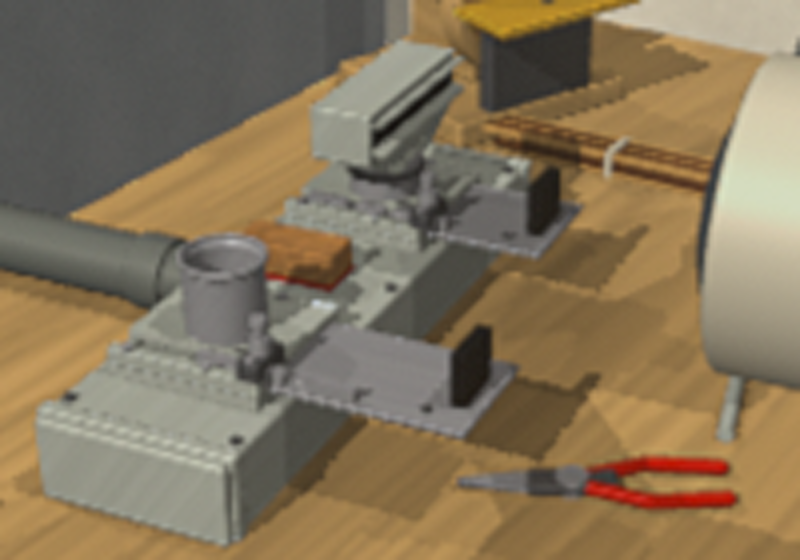

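```bash
cat > h.py <<'E'
import cv2,numpy as np
from workcell import *
def K(f):
    F=200/np.tan(np.radians(f["vertical_fov"])/2)
    return np.array([[F,0,f["cx"]],[0,F,f["cy"]],[0,0,1]])
def ray(f,uv):
    p=cv2.undistortPoints(np.array([[uv]],float),K(f),np.array(f["dist"]))[0,0]
    R=np.array(f["R"]);t=np.array(f["t"]);return -R.T@t,R.T@np.array([p[0],p[1],1])
def plane(f,uv,z):
    c,d=ray(f,uv);return c+d*(z-c[2])/d[2]
def tri(f1,u1,f2,u2):
    c1,d1=ray(f1,u1);c2,d2=ray(f2,u2)
    A=np.array([d1,-d2]).T;s=np.linalg.lstsq(A,c2-c1,rcond=None)[0]
    a=c1+s[0]*d1;b=c2+s[1]*d2;return (a+b)/2,np.linalg.norm(a-b)
def proj(f,X):
    r,_=cv2.Rodrigues(np.array(f["R"]));return cv2.projectPoints(np.array(X,float).reshape(-1,1,3),r,np.array(f["t"],float),K(f),np.array(f["dist"]))[0].reshape(-1,2)
def dark(f,box,thr=48):
    x0,y0,x1,y1=box;m=(f["image"][y0:y1,x0:x1].max(2)<thr).astype(np.uint8)
    n,l,st,ce=cv2.connectedComponentsWithStats(m);out=[]
    for i in range(1,n):
        if st[i,4]>25:
            pts=np.argwhere(l==i)[:,::-1]+[x0,y0];out.append((ce[i]+[x0,y0],st[i,4],cv2.minAreaRect(pts.astype(np.float32))))
    return out
E
python3 - <<'E'
from h import *
T=grab_frame("top");S=grab_frame("side")
for nm,f,box in(("Tsp",T,(282,215,315,236)),("Thd",T,(362,188,400,208)),("Ssp",S,(318,192,338,222)),("Shd",S,(335,152,355,178))):
    for c,a,r in dark(f,box): 
        print(nm,c,a,r, plane(f,c,110) if f is T else plane(f,c,93))
print("side cam",ray(S,(320,200))[0],"top",ray(T,(320,200))[0])
# zoomed corners -> full px
def tz(u,v): return (230+u/3.4,110+v/3.3)
for n,p,z in(("plate sp FL",(176,416),73),("plate sp FR",(284,400),73),("hd FL",(457,319),73),("hd FR",(563,302),73),
  ("plen FL",(66,292),60),("plen BL",(45,132),60),("plen BR",(608,50),60),("plen FR",(640,208),60),("spigot rim",(191,172),135)):
    print(n,plane(T,tz(*p),z).round(1))
E
```

```text
Tsp [296.38888889 227.80555556] 72 ((296.3783874511719, 227.77024841308594), (4.6031718254089355, 15.289106369018555), 80.53767395019531) [443.64057771  26.42998899 110.        ]
Thd [379.93258427 197.88764045] 89 ((379.9729919433594, 197.8378448486328), (5.260767459869385, 16.76869773864746), 80.53767395019531) [ 525.24066737 -202.88555799  110.        ]
Ssp [327.1037037  206.48148148] 135 ((327.0, 206.5), (19.0, 8.0), 90.0) [444.2993522   30.22347573  93.        ]
Shd [345.78723404 164.73404255] 94 ((345.5, 165.0), (16.0, 7.0), 90.0) [ 527.00570145 -204.24662178   93.        ]
side cam [-75.83646943 857.61822642 679.40350749] top [ 339.86668703  -17.74564338 1404.71962787]
plate sp FL [423.7  68.4  73. ]
plate sp FR [436.9 -20.2  73. ]
hd FL [ 505.7 -163.8   73. ]
hd FR [ 520.1 -252.2   73. ]
plen FL [531.7 162.1  60. ]
plen BL [673.3 182.4  60. ]
plen BR [ 746.8 -299.5   60. ]
plen FR [ 604.4 -322.1   60. ]
spigot rim [620.7  53.8 135. ]
```

```bash
python3 -m pendant '[[0.362,0.399,0,1.454,0],[0.362,0.399,0,1.454,0],[0.362,0.399,0,1.454,0],[0.362,0.399,0,1.454,0],[0.362,0.399,0,1.454,0]]' 30
```

```text
t: 0.62
ee_pos: [305.0, -447.1, 404.5]
orientation: [-0.0, 0.901, 0.433, -0.0]
wrist_force: [1.0, -0.9, 0.6]
finger_gap: 0.997
```

```bash
python3 -m pendant '[[0.2215,0.243,0,0.823,0],[0.2215,0.243,0,0.823,0],[0.2215,0.243,0,0.823,0],[0.2215,0.243,0,0.823,0],[0.2215,0.243,0,0.823,0]]'
```

```text
t: 1.03
ee_pos: [445.3, -292.7, 404.6]
orientation: [-0.0, 0.724, 0.69, -0.0]
wrist_force: [1.0, -1.5, -0.4]
finger_gap: 0.998
```

```bash
python3 -m pendant '[[0.0812,0.0887,0,0.197,0],[0.0812,0.0887,0,0.197,0],[0.0812,0.0887,0,0.197,0],[0.0812,0.0887,0,0.197,0],[0.0812,0.0887,0,0.197,0]]'
python3 - <<'E'
from h import *
s=read_state();print(s['ee_pos'],s['orientation'],s['joint_pos'],s['wrist_force'])
for n in("side","top"): cv2.imwrite(f"pics/{n}1.png",grab_frame(n)["image"])
E
```

```text
t: 1.45
ee_pos: [527.5, -202.4, 404.3]
orientation: [-0.0, 0.652, 0.759, -0.0]
wrist_force: [-0.7, -0.5, -0.0]
finger_gap: 1.001
[ 527.45511747 -202.41810913  404.30876159] [-1.93260771e-04  6.51633804e-01  7.58533663e-01 -1.74033729e-04] [-4.72050894e-01  4.09627712e-01  1.49645436e+00 -2.61813070e-04
  1.23596820e+00 -6.23288377e-01] [-0.71973033 -0.50909822 -0.0088459 ]
```

View pics/side1.png

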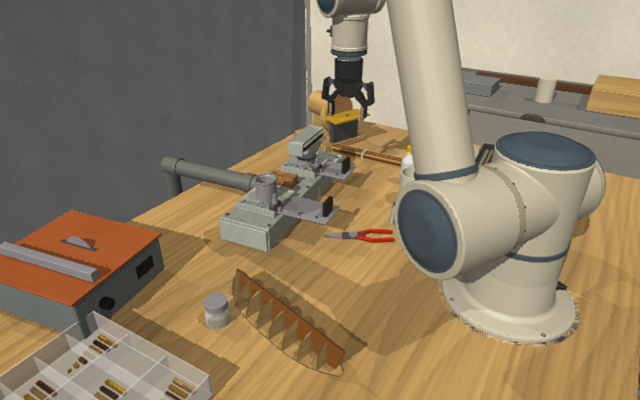

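View pics/top1.png

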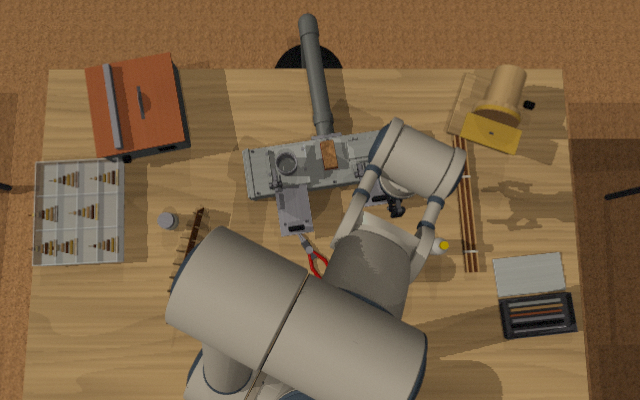

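The arm is aligned over the hood knob: in the side view the gripper is at about (347,95), directly above the bar at (346,165). I'll descend.

```bash
python3 -m pendant '[[-0.001,-0.0015,-0.04,0,0],[-0.001,-0.0015,-0.08,0,0],[-0.001,-0.0015,-0.12,0,0],[-0.001,-0.0015,-0.149,0,0],[-0.001,-0.0015,-0.149,0,0]]'
python3 - <<'E'
from h import *
s=read_state();print(s['ee_pos'],s['wrist_force'])
f=grab_frame("side")["image"][90:210,280:420];cv2.imwrite("pics/side2.png",cv2.resize(f,None,fx=5,fy=5,interpolation=cv2.INTER_CUBIC))
E
```

```text
t: 1.97
ee_pos: [522.7, -206.2, 250.6]
orientation: [-0.004, 0.654, 0.757, -0.001]
wrist_force: [-1.9, 0.4, -0.0]
finger_gap: 0.998
[ 522.71072985 -206.2318819   250.59904357] [-1.89507373  0.3535496  -0.04371519]
```

View pics/side2.png

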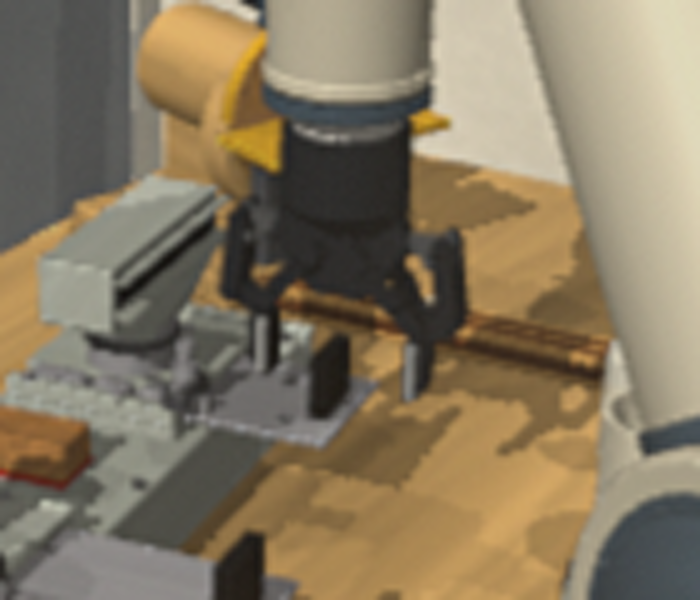

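The bar stands between the open fingers, clear on both sides. I'll centre and close.

```bash
python3 -m pendant '[[0.0035,0.002,0.002,0,0],[0.0035,0.002,0.002,0,120],[0.0035,0.002,0.002,0,180],[0.0035,0.002,0.002,0,255],[0.0035,0.002,0.002,0,255]]' 30; python3 -m pendant '[[0,0,0,0,255],[0,0,0,0,255],[0,0,0,0,255]]'
```

```text
t: 2.43
ee_pos: [527.4, -204.6, 256.7]
orientation: [-0.002, 0.654, 0.757, -0.001]
wrist_force: [-0.8, -0.6, 0.5]
finger_gap: 0.456
t: 2.68
ee_pos: [527.6, -204.7, 257.2]
orientation: [-0.001, 0.653, 0.757, -0.001]
wrist_force: [-0.5, 1.1, 8.1]
finger_gap: 0.132
```

```bash
python3 -m pendant '[[0,0,0.0005,0,255],[0,0,0.0005,0,255],[0,0,0.0005,0,255]]'; python3 - <<'E'
from h import *
s=read_state();print(s['ee_pos'],s['wrist_force'],s['wrist_torque'],s['finger_gap'])
E
```

```text
t: 2.93
ee_pos: [527.6, -204.6, 257.5]
orientation: [-0.002, 0.653, 0.757, -0.001]
wrist_force: [0.9, -1.2, -4.8]
finger_gap: 0.136
[ 527.56128107 -204.64640731  257.48602203] [ 0.87946424 -1.21296711 -4.75371232] [-0.09174702 -0.31785171  0.16285841] 0.13634529068730603
```

```bash
python3 -m pendant '[[-0.002,-0.0003,0,0,255],[-0.004,-0.0006,0,0,255],[-0.006,-0.0009,0,0,255],[-0.006,-0.0009,0,0,255]]'
for i in 1; do python3 -m pendant '[[-0.0015,-0.0002,0,0,255],[-0.0015,-0.0002,0,0,255],[-0.0015,-0.0002,0,0,255]]'; done
python3 -m pendant '[[-0.0015,-0.0002,0,0,255],[-0.0015,-0.0002,0,0,255],[-0.0015,-0.0002,0,0,255]]'
python3 - <<'E'
from h import *
s=read_state();print(s['ee_pos'],s['wrist_force'],s['wrist_torque'],s['finger_gap'])
E
```

```text
t: 3.27
ee_pos: [521.1, -205.6, 257.5]
orientation: [-0.002, 0.653, 0.757, -0.001]
wrist_force: [0.5, -1.8, -5.4]
finger_gap: 0.131
t: 3.52
ee_pos: [519.3, -205.9, 257.5]
orientation: [-0.002, 0.653, 0.757, -0.001]
wrist_force: [-0.7, -2.4, -3.9]
finger_gap: 0.132
t: 3.77
ee_pos: [517.7, -206.1, 257.5]
orientation: [-0.002, 0.653, 0.757, -0.001]
wrist_force: [-0.8, -1.8, -4.0]
finger_gap: 0.133
[ 517.70866207 -206.14955159  257.47277453] [-0.83837813 -1.75756021 -4.03462956] [-0.35288443 -0.12318361  0.2127825 ] 0.1327545284945748
```

```bash

python3 -m pendant '[[-0.0005,-0.0001,0,0,255],[-0.001,-0.00015,0,0,255],[-0.0015,-0.0002,0,0,255]]' | egrep 'pos|force'
python3 -m pendant '[[-0.0005,-0.0001,0,0,255],[-0.001,-0.00015,0,0,255],[-0.0015,-0.0002,0,0,255]]' | egrep 'pos|force'
python3 -m pendant '[[-0.0005,-0.0001,0,0,255],[-0.001,-0.00015,0,0,255],[-0.0015,-0.0002,0,0,255]]' | egrep 'pos|force'
python3 -m pendant '[[-0.0005,-0.0001,0,0,255],[-0.001,-0.00015,0,0,255],[-0.0015,-0.0002,0,0,255]]' | egrep 'pos|force'
```

```text
ee_pos: [516.3, -206.3, 257.5]
wrist_force: [1.9, -1.4, -5.2]
ee_pos: [514.8, -206.6, 257.5]
wrist_force: [1.9, -1.4, -6.0]
ee_pos: [513.2, -206.8, 257.5]
wrist_force: [1.7, -1.8, -4.9]
ee_pos: [511.7, -207.0, 257.5]
wrist_force: [2.1, -1.5, -6.1]
```

In motion the friction reads a steady ~1.9 N. Continuing.

```bash

python3 -m pendant '[[-0.0005,-0.0001,0,0,255],[-0.001,-0.00015,0,0,255],[-0.0015,-0.0002,0,0,255]]' | egrep 'pos|force'
python3 -m pendant '[[-0.0005,-0.0001,0,0,255],[-0.001,-0.00015,0,0,255],[-0.0015,-0.0002,0,0,255]]' | egrep 'pos|force'
python3 -m pendant '[[-0.0005,-0.0001,0,0,255],[-0.001,-0.00015,0,0,255],[-0.0015,-0.0002,0,0,255]]' | egrep 'pos|force'
```

```text
ee_pos: [510.1, -207.2, 257.5]
wrist_force: [2.7, -1.1, -5.8]
ee_pos: [508.6, -207.5, 257.5]
wrist_force: [2.5, -1.8, -5.9]
ee_pos: [507.1, -207.7, 257.5]
wrist_force: [2.2, -2.0, -5.6]
```

```bash

python3 -m pendant '[[-0.0005,-0.0001,0,0,255],[-0.001,-0.00015,0,0,255],[-0.0015,-0.0002,0,0,255]]' | egrep 'pos|force'
python3 -m pendant '[[-0.0005,-0.0001,0,0,255],[-0.001,-0.00015,0,0,255],[-0.0015,-0.0002,0,0,255]]' | egrep 'pos|force'
python3 -m pendant '[[-0.0005,-0.0001,0,0,255],[-0.001,-0.00015,0,0,255],[-0.0015,-0.0002,0,0,255]]' | egrep 'pos|force'
```

```text
ee_pos: [505.5, -207.9, 257.5]
wrist_force: [1.7, -0.8, -6.3]
ee_pos: [504.0, -208.1, 257.5]
wrist_force: [1.7, -2.1, -6.3]
ee_pos: [502.4, -208.4, 257.5]
wrist_force: [2.0, -3.0, -5.8]
```

```bash

python3 -m pendant '[[-0.0005,-0.0001,0,0,255],[-0.001,-0.00015,0,0,255],[-0.0015,-0.0002,0,0,255]]' | egrep 'pos|force'
python3 -m pendant '[[-0.0005,-0.0001,0,0,255],[-0.001,-0.00015,0,0,255],[-0.0015,-0.0002,0,0,255]]' | egrep 'pos|force'
python3 -m pendant '[[-0.0005,-0.0001,0,0,255],[-0.001,-0.00015,0,0,255],[-0.0015,-0.0002,0,0,255]]' | egrep 'pos|force'
```

```text
ee_pos: [500.8, -208.6, 257.5]
wrist_force: [0.3, -2.5, -4.5]
ee_pos: [499.1, -208.8, 257.5]
wrist_force: [-1.3, -3.4, -4.8]
ee_pos: [497.5, -209.1, 257.5]
wrist_force: [-1.5, -4.4, -3.9]
```

The force has gone from +2 to −1.5 N, so the plunger is drawing the plate in. I'll take finer steps.

```bash

python3 -m pendant '[[-0.0004,-0.0001,0,0,255],[-0.0008,-0.0001,0,0,255]]' | egrep 'pos|force'
python3 -m pendant '[[-0.0004,-0.0001,0,0,255],[-0.0008,-0.0001,0,0,255]]' | egrep 'pos|force'
```

```text
ee_pos: [496.6, -209.2, 257.5]
wrist_force: [-2.2, -3.8, -4.2]
ee_pos: [495.8, -209.3, 257.5]
wrist_force: [1.6, -0.8, -7.2]
```

```bash

python3 -m pendant '[[-0.0003,0,0,0,255],[-0.0006,-0.0001,0,0,255]]' | egrep 'pos|force'
python3 -m pendant '[[0,0,0,0,255],[0,0,0,0,255]]' | egrep 'pos|force'
```

```text
ee_pos: [495.5, -209.4, 257.5]
wrist_force: [4.8, -0.4, -8.4]
ee_pos: [495.6, -209.4, 257.5]
wrist_force: [1.8, -1.8, -7.3]
```

The wall rises sharply at x≈495.6, so the plate is seated in the notch. I'll release, rise and check.

```bash

python3 -m pendant '[[0,0,0,0,150],[0,0,0,0,100],[0,0,0,0,0],[0,0,0,0,0]]'
python3 -m pendant '[[0,0,0,0,0],[0,0,0.03,0,0],[0,0,0.07,0,0],[0,0,0.11,0,0],[0,0,0.14,0,0]]'
python3 - <<'E'
from h import *
s=read_state();print(s['ee_pos'],s['wrist_force'],s['joint_pos'])
S=grab_frame("side");cv2.imwrite("pics/side3.png",cv2.resize(S["image"][110:230,210:370],None,fx=5,fy=5,interpolation=cv2.INTER_CUBIC))
for c,a,r in dark(S,(335,152,365,185)): print(c,a,plane(S,c,93))
E
```

```text
t: 8.02
ee_pos: [495.6, -209.3, 257.6]
orientation: [-0.001, 0.653, 0.757, -0.001]
wrist_force: [-0.3, 0.9, 0.6]
finger_gap: 0.693
t: 8.43
ee_pos: [495.5, -209.3, 400.7]
orientation: [-0.001, 0.654, 0.757, -0.001]
wrist_force: [0.8, -0.4, 0.7]
finger_gap: 0.999
[ 495.49251144 -209.27234809  400.67973413] [ 0.80400434 -0.39472556  0.72455763] [-5.10235056e-01  3.76141646e-01  1.56519729e+00 -1.50633370e-03
  1.20183482e+00 -6.56077762e-01]
[356.05952381 167.16666667] 84 [ 493.26378159 -206.44091547   93.        ]
```

View pics/side3.png

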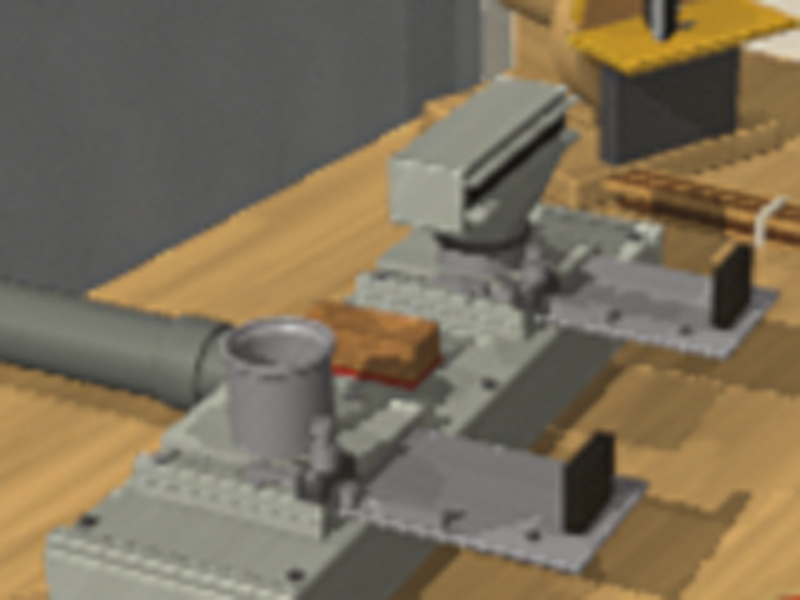

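The hood plate moved out about 34 mm by camera and stayed there after release; bar at (356,167) in the side view. Next, the spigot knob.

```bash

python3 -m pendant '[[-0.051,0.2365,0,0,0],[-0.051,0.2365,0,0,0],[-0.051,0.2365,0,0,0],[-0.051,0.2365,0,0,0],[-0.051,0.2365,0,0,0]]'
python3 - <<'E'
from h import *
s=read_state();print(s['ee_pos'],s['orientation'])
E
```

```text
t: 8.9
ee_pos: [451.3, -4.1, 404.6]
orientation: [0.003, 0.654, 0.757, -0.0]
wrist_force: [2.7, 0.8, 0.4]
finger_gap: 0.998
[451.33283096  -4.06939826 404.61640054] [ 2.83419476e-03  6.53720416e-01  7.56730850e-01 -7.86349267e-05]
```

```bash

python3 -m pendant '[[-0.006,0.0315,0,0,0],[-0.006,0.0315,0,0,0],[-0.006,0.0315,0,0,0]]'
python3 - <<'E'
from h import *
T=grab_frame("top");cv2.imwrite("pics/top4.png",T["image"])
S=grab_frame("side");cv2.imwrite("pics/side4.png",cv2.resize(S["image"][60:230,210:410],None,fx=4,fy=3.5,interpolation=cv2.INTER_CUBIC))
E
```

```text
t: 9.15
ee_pos: [444.8, 28.9, 404.7]
orientation: [0.003, 0.652, 0.758, -0.0]
wrist_force: [0.2, -1.2, -0.0]
finger_gap: 0.999
```

View pics/side4.png

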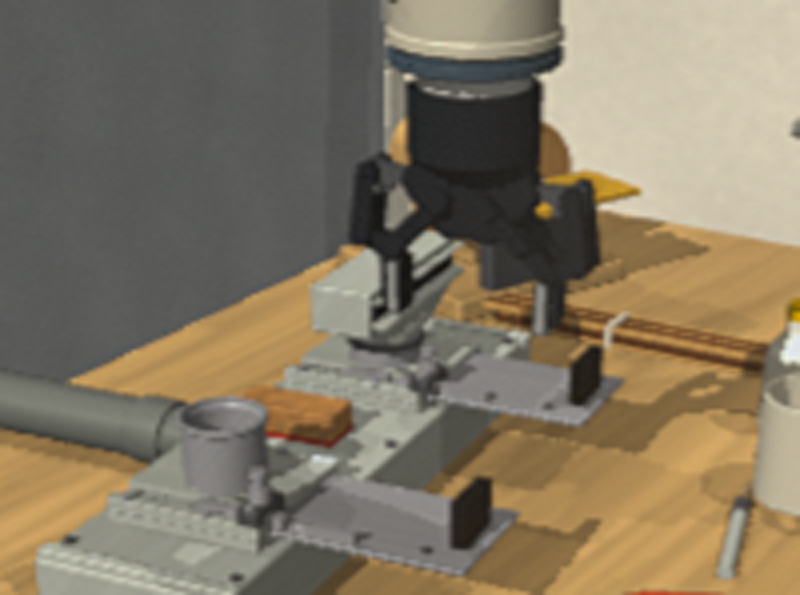

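View pics/top4.png

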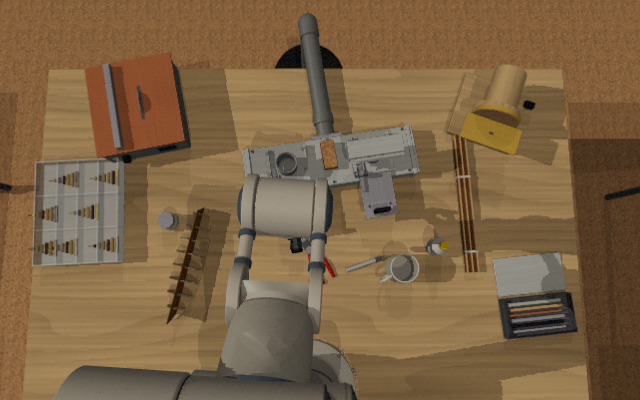

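The gripper is over the spigot knob. The hood bar now shows at (381,210) in the top view, clear of the hand. Descending.

```bash

python3 -m pendant '[[0.0005,-0.001,-0.04,0,0],[0.0005,-0.001,-0.08,0,0],[0.0005,-0.001,-0.115,0,0],[0.0005,-0.001,-0.147,0,0],[0.0005,-0.001,-0.147,0,0]]'
python3 -m pendant '[[0,0,0,0,0]]'
python3 - <<'E'
from h import *
S=grab_frame("side");cv2.imwrite("pics/side5.png",cv2.resize(S["image"][110:250,250:410],None,fx=5,fy=4.2,interpolation=cv2.INTER_CUBIC))
E
```

```text
t: 9.67
ee_pos: [445.0, 24.9, 253.3]
orientation: [0.0, 0.654, 0.756, -0.002]
wrist_force: [-1.9, 0.3, -0.4]
finger_gap: 1.002
t: 9.75
ee_pos: [445.2, 24.0, 253.0]
orientation: [-0.001, 0.655, 0.756, -0.003]
wrist_force: [0.9, -0.4, -0.1]
finger_gap: 0.999
```

View pics/side5.png

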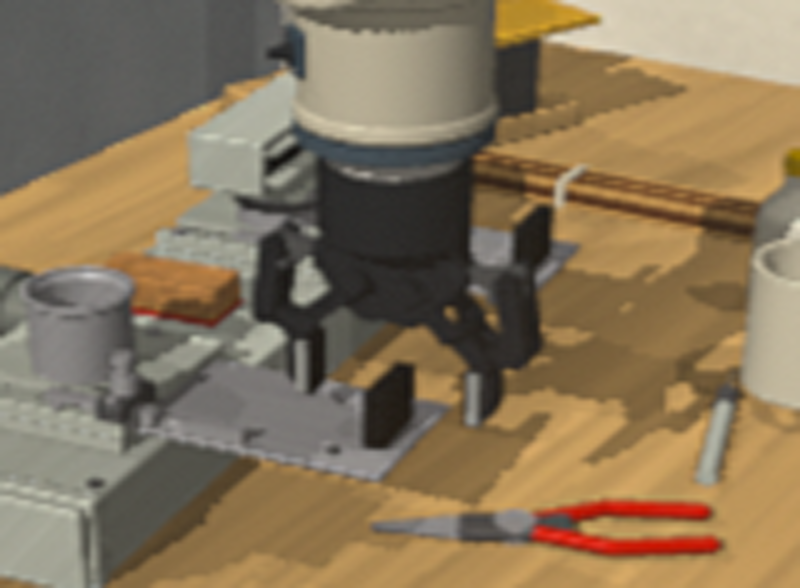

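The bar is midway between the fingertips ((308,385) and (478,420) in the crop, bar at (388,405)). Closing.

```bash

python3 -m pendant '[[0,0.003,0.004,0,0],[0,0.003,0.004,0,120],[0,0.003,0.004,0,180],[0,0.003,0.004,0,255],[0,0.003,0.004,0,255]]' 30; python3 -m pendant '[[0,0,0,0,255],[0,0,0,0,255],[0,0,0,0,255],[0,0,0,0,255],[0,0,0,0,255]]'
```

```text
t: 10.22
ee_pos: [445.4, 27.0, 258.0]
orientation: [0.0, 0.655, 0.756, -0.002]
wrist_force: [-0.5, 0.9, 0.2]
finger_gap: 0.453
t: 10.63
ee_pos: [445.5, 27.0, 258.3]
orientation: [0.0, 0.655, 0.756, -0.002]
wrist_force: [-1.4, -0.1, 8.9]
finger_gap: 0.134
```

```bash

python3 -m pendant '[[0.004,0.0006,0,0,255],[0.008,0.0012,0,0,255],[0.012,0.0018,0,0,255],[0.016,0.0024,0,0,255],[0.02,0.003,0,0,255]]'
python3 -m pendant '[[0.004,0.0006,0,0,255],[0.008,0.0012,0,0,255],[0.012,0.0018,0,0,255],[0.016,0.0024,0,0,255],[0.018,0.0027,0,0,255]]'
```

```text
t: 11.05
ee_pos: [466.0, 30.1, 258.3]
orientation: [0.0, 0.655, 0.756, -0.002]
wrist_force: [-9.6, -2.9, 5.0]
finger_gap: 0.132
t: 11.47
ee_pos: [484.4, 32.9, 258.3]
orientation: [0.0, 0.655, 0.756, -0.002]
wrist_force: [-2.7, -0.6, 4.5]
finger_gap: 0.132
```

```bash

python3 -m pendant '[[0.002,0.0003,0,0,255],[0.004,0.0006,0,0,255],[0.005,0.0008,0,0,255]]' | egrep 'pos|force'
python3 -m pendant '[[0.001,0.00015,0,0,255],[0.002,0.0003,0,0,255],[0.003,0.00045,0,0,255]]' | egrep 'pos|force'
```

```text
ee_pos: [489.7, 33.8, 258.3]
wrist_force: [-2.1, -0.7, 4.6]
ee_pos: [492.8, 34.2, 258.3]
wrist_force: [-2.0, -0.8, 5.5]
```

```bash

python3 -m pendant '[[0.0005,0.0001,0,0,255],[0.001,0.00015,0,0,255],[0.0015,0.0002,0,0,255]]' | egrep 'pos|force'
python3 -m pendant '[[0.0005,0.0001,0,0,255],[0.001,0.00015,0,0,255],[0.0015,0.0002,0,0,255]]' | egrep 'pos|force'
python3 -m pendant '[[0.0005,0.0001,0,0,255],[0.001,0.00015,0,0,255]]' | egrep 'pos|force'
```

```text
ee_pos: [494.4, 34.5, 258.3]
wrist_force: [-2.3, 0.3, 5.3]
ee_pos: [495.9, 34.7, 258.3]
wrist_force: [-2.3, 0.3, 4.5]
ee_pos: [497.0, 34.9, 258.3]
wrist_force: [-3.0, 0.5, 5.0]
```

```bash

python3 -m pendant '[[0.0005,0.0001,0,0,255],[0.001,0.00015,0,0,255]]' | egrep 'pos|force'
python3 -m pendant '[[0.0005,0.0001,0,0,255],[0.001,0.00015,0,0,255]]' | egrep 'pos|force'
```

```text
ee_pos: [498.1, 35.0, 258.3]
wrist_force: [-1.2, 0.4, 4.5]
ee_pos: [498.8, 35.1, 258.2]
wrist_force: [-7.1, -2.1, 8.4]
```

```bash

python3 -m pendant '[[0.0005,0.0001,0,0,255],[0.001,0.00015,0,0,255]]' | egrep 'pos|force'
python3 -m pendant '[[0.0007,0.0001,0,0,255],[0.0014,0.0002,0,0,255]]' | egrep 'pos|force'
```

```text
ee_pos: [499.2, 35.2, 258.2]
wrist_force: [-10.3, -4.3, 13.1]
ee_pos: [499.6, 35.3, 258.2]
wrist_force: [-14.5, -4.8, 16.0]
```

The stop is stiff: 15 N is above what leaving a notch takes, and the 54 mm travelled matches the measured 53. Releasing.

```bash

python3 -m pendant '[[0,0,0,0,150],[0,0,0,0,100],[0,0,0,0,0],[0,0,0,0,0],[0,0,0,0,0]]'
python3 -m pendant '[[0,0,0.03,0,0],[0,0,0.07,0,0],[0,0,0.11,0,0],[0,0,0.15,0,0],[0,0,0.15,0,0]]'
python3 - <<'E'
from h import *
s=read_state();print(s['ee_pos'],s['wrist_force'],s['joint_pos'])
S=grab_frame("side");cv2.imwrite("pics/side6.png",cv2.resize(S["image"][100:230,210:370],None,fx=5,fy=4.6,interpolation=cv2.INTER_CUBIC))
T=grab_frame("top");cv2.imwrite("pics/top6.png",T["image"])
for c,a,r in dark(S,(290,150,370,220)): print(c,a,plane(S,c,93))
E
```

```text
t: 13.72
ee_pos: [499.7, 35.3, 258.1]
orientation: [-0.002, 0.654, 0.756, -0.004]
wrist_force: [-0.0, 0.2, 0.5]
finger_gap: 0.837
t: 14.13
ee_pos: [501.1, 35.3, 415.0]
orientation: [0.002, 0.654, 0.756, -0.001]
wrist_force: [1.5, 0.1, 1.2]
finger_gap: 1.003
[501.05416119  35.33119772 414.99656882] [1.51876662 0.14443037 1.23046392] [-0.04702918  0.30993251  1.62815651 -0.00498403  1.20107662 -0.18933588]
[356.11111111 167.17283951] 81 [ 493.11597579 -206.48726737   93.        ]
[308.3943662  201.87323944] 142 [496.77980911  36.93847443  93.        ]
```

View pics/side6.png

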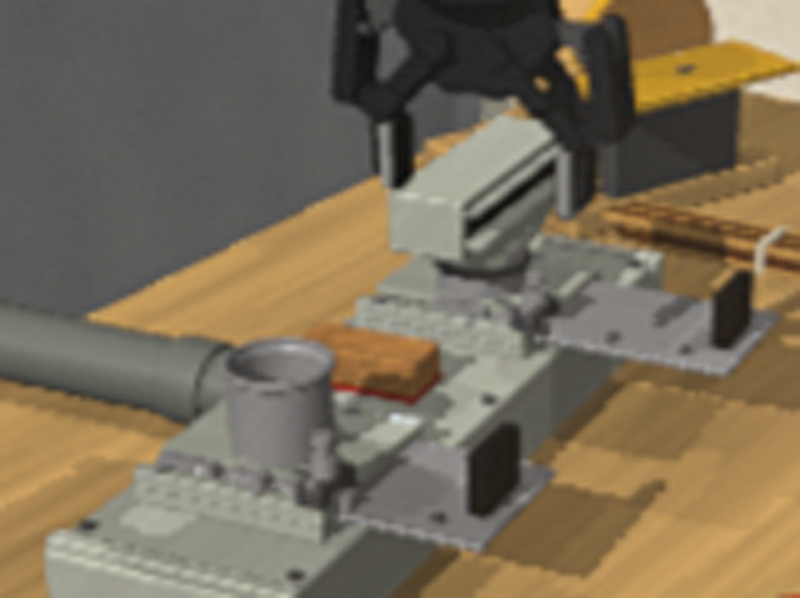

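View pics/top6.png

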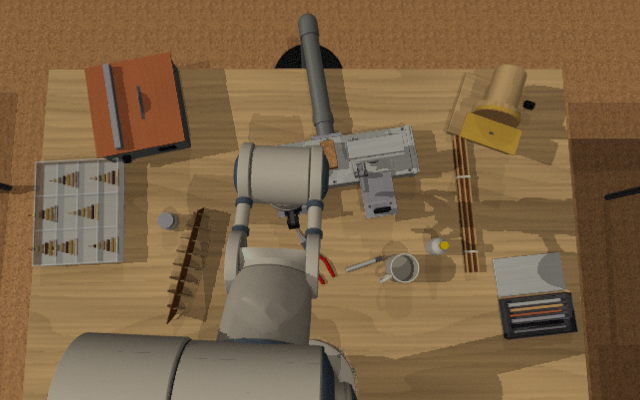

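Both plates are where expected: spigot bar at (308,202), hood bar at (356,167) in the side view. Next I'll check the plunger heights against the first picture, and whether anything else moved.

```bash
python3 - <<'E'
from h import *
a=cv2.imread("pics/side0.png");S=grab_frame("side");b=S["image"]
print(read_state()['wrist_force'])
h=np.hstack([cv2.resize(i[145:185,300:340],None,fx=9,fy=9,interpolation=cv2.INTER_NEAREST) for i in(a,b)])
g=np.hstack([cv2.resize(i[185:220,255:300],None,fx=8,fy=6.5,interpolation=cv2.INTER_NEAREST) for i in(a,b)])
cv2.imwrite("pics/pin.png",np.vstack([h,g]))
for n,(x0,y0,x1,y1) in dict(pliers=(322,225,396,246),jar=(200,288,234,330),hull=(230,265,348,378),cork=(268,168,300,190)).items():
    print(n,cv2.absdiff(a,b)[y0:y1,x0:x1].mean())
t0=cv2.imread("pics/top0.png");t=cv2.imread("pics/top6.png")
for n,(x0,y0,x1,y1) in dict(mug=(382,250,420,285),knife=(343,255,384,275),glue=(424,234,450,256),strips=(450,135,480,272),jar=(155,208,182,232)).items():
    print(n,cv2.absdiff(t0,t)[y0:y1,x0:x1].mean())
E
```

```text
[-0.26447279  0.19708534 -0.96194611]
pliers 20.57014157014157
jar 8.275210084033613
hull 9.1085195740213
cork 6.276515151515151
mug 6.468170426065163
knife 7.524390243902439
glue 10.86013986013986
strips 8.301865369018653
jar 2.0102880658436213
```

View pics/pin.png

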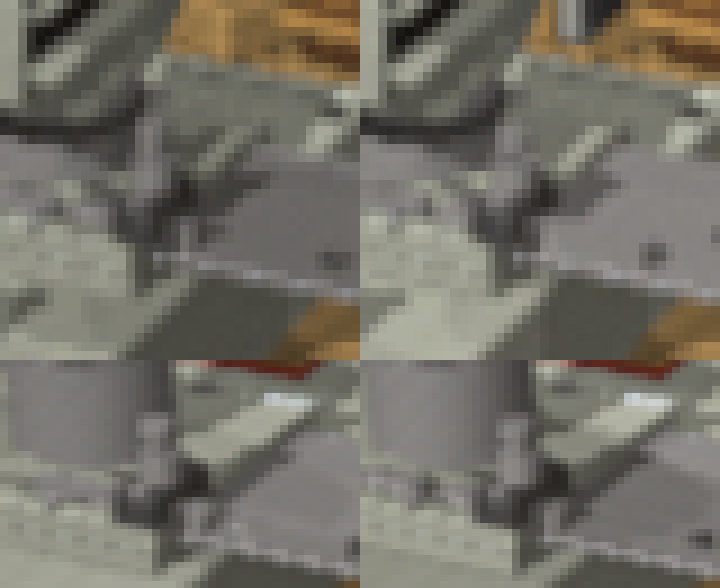

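The picture shows the hood plunger's head about 2 px (~5 mm) lower than at the start, while the spigot's is unchanged. The pliers patch differs most, perhaps from shadow, so I'll check it.

```bash
python3 - <<'E'
from h import *
a=cv2.imread("pics/side0.png");b=grab_frame("side")["image"]
for i in(a,b):
    h=cv2.cvtColor(i,cv2.COLOR_BGR2HSV)[225:246,322:400];m=((h[...,0]<8)|(h[...,0]>172))&(h[...,1]>170)
    p=np.argwhere(m);print(len(p),p.mean(0),p.min(0),p.max(0))
cv2.imwrite("pics/pl.png",np.vstack([cv2.resize(i[215:255,315:405],None,fx=7,fy=7) for i in(a,b)]))
E
```

```text
238 [10.55882353 53.36134454] [ 4 34] [16 71]
234 [10.58119658 53.41025641] [ 4 34] [16 71]
```

View pics/pl.png

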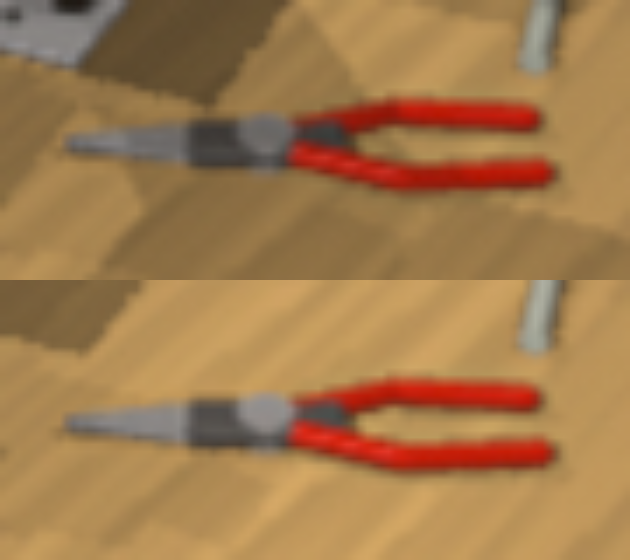

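The pliers haven't moved; the difference was only shadow. Handing in.

```bash
python3 -c "
from workcell import *
print(sign_off()); print(read_state()['t'])"
```

```text
the job is handed in; nothing more can be done
None
the job is handed in; nothing more can be done
```

The hood's slide gate is in its half-open notch and the spigot's gate is fully home. I did them in the order asked, released both, and handed the job in at about 14.5 s on the robot's clock.

- **Hood gate:** I felt the plunger draw the plate in, with the wrist force going from +2 to −2 N, and then the notch wall at about +5 N. The plate is about 39 mm out by camera, which fits only the first notch. The plunger head sits about 2 px (roughly 5 mm) lower in the side picture than at the start.
- **Spigot gate:** I pushed it through its notch to a stiff stop at about 15 N, more than leaving a notch takes. It travelled about 54 mm by the arm and 53 mm by camera, and its plunger looks the same as at the start. I did not push it a second time to confirm.
- **Rest of the bench:** The pliers showed a picture difference that was only shadow; their position is unchanged. The mug, knife, glue bottle, strip bundle, jar, hull and cork block showed only small differences between the pictures, which I took for shadow without checking each one. At the last reading the gripper was clear above the bench with about 1 N at the wrist. No check failed.

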